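# Hold the curing lamp out over a headlamp

### The arm

A 7-joint arm with a two-finger parallel gripper is mounted at the origin on the work surface. World frame = base frame: x ahead of the robot, y to its left, z up, the work surface at z = 0. Lengths are in m, angles in rad, forces in N, time in s.
With the tool pointing down it reaches from about 0.4 to 0.875 m from the base axis. Payload 19.3 kg.
Tool frame: the origin (TCP) lies midway between the tips of the shut fingers; the grasp point (between the pads) lies 19 mm behind it; z points along the fingers, y is the direction in which the jaws open and shut (so a half turn about z gives the same grasp; the last joint's range is limited). The gripper opens to 85 mm and grips with 20 to 120 N. Pads are 22 mm wide; open, the fingers measure 114 mm over their backs; the gripper's body (76 mm by 85 mm) begins 54 mm behind the grasp point. The pads swing forward as they close: fully open they stand 13 mm farther back than shut.
Start: joints at [-1.397, 0.521, -0.036, 1.599, 0.021, 1.021, -0.113], TCP at [0.151, 0.607, 0.231] pointing down, gripper open.
Joint ranges: [-2.91, 2.91], [-0.3, 2.13], [-1.5, 1.42], [0.17, 2.43], [-1.26, 4.41], [0.16, 1.93], [-2.52, 2.52]. Speed limits (rad/s): [1.89, 1.89, 2.39, 2.39, 3.01, 3.01, 3.01].

### API

Orientations are given as [roll, pitch, yaw] about the fixed x, y, z axes, in that order (R = Rz(yaw) Ry(pitch) Rx(roll)).
In Python, from workcell import bot gives the robot as it stands.
- The arm moves only by the tool servo_tool, never from a script. Its argument "plan" is a list of rows, each a list of 5 numbers: the shift along the world's x, y, z in mm, then the turn about the world's z in rad, then the gripper's target within -1 to 1 (shut at 1, half-way at 0, fully open at -1). In form: [[tx, ty, tz, yaw, jaw], ...]. A call has exactly 10 rows; each row is the pose to reach, as a shift and turn from the pose commanded when the call began; what a row does not reach only later rows make up. A row lasts 1/12 s, in which the tool goes at most 41.7 mm and 7.16 degrees, less where a joint would pass 70% of its speed; a pose out of reach is approached as far as the arm can. A call with a gripper value outside its range is refused whole. The fingers move at their own pace and stop on an object; "squeeze" is the grip in N (left out, the last holds). Time passes only in rows, so rows that repeat a pose let the fingers close, or fill a call up. It gives the time, the measured TCP pose, the force and the opening at its end, in the units of the state.
- bot.observe(): the state, without advancing time (a new reading comes with each control period).
- bot.grab_frame(name): name is "scene" or "top"; returns the picture (400x640x3 uint8, blue, green, red); there is no depth.
- bot.calibration(name): a dict with "fx", "fy", "cx", "cy" (pixels), "T" (4x4, takes a point from camera to world coordinates). Camera axes: x right, y down, z forward; pixel columns grow to the right and rows downward; lengths in m; the calibration is good to about 2 mm. A picture is of the moment at which its call begins. calibration takes no time and is no camera call.
- bot.job_done(): hands the job in, once; it reports no verdict.
The state is a dict: "clock": time; "qpos": joint angles; "qd": joint speeds; "joint_efforts": joint torques, N m; "position": TCP position; "tool_rot": TCP orientation; "force": force on the tool from outside, world axes, zero at the start; "moment": the same for the moment, N m; "grip_width": finger opening in m.
Only numpy, scipy, OpenCV 4.12 (cv2) and the standard library are available. Lean on these libraries where they do the work, as an engineer would, in place of code of your own. Each camera call takes 0.05 s, during which the arm holds its last target.

### The job

Squeeze the lock button in the curing lamp's grip, swing the boom over the freshly coated headlamp and draw the telescoping arm out to the 150 mm line of its scale, so that the lamp stands over the middle of the large lens. Finish still holding the grip there with the button in, because the arm's return spring pulls it back if you let go. Do not touch the headlamp and leave the other things on the bench where they are.

Things in the scene. Friction and masses are not known exactly. Their poses are not given: they have to be found in the camera images.
- stand: Bench stand of the curing lamp, bolted down: steel base plate 160 x 160 x 12 mm, upright post 38 mm thick, and on top of it the level swinging boom with its telescoping arm, grip and lamp. Origin: under the middle of the base plate, on the bench, on the post's axis; z up.
- pivot (a point): Point on the vertical swing axis (the post's axis) at the height of the boom's axis, 285 mm above the bench. Nothing of the boom stands higher than 28 mm above this point.
- boom (a joint): Swing of the boom about the post, rad: 0 = the boom points along the stand's own +y axis, growing anticlockwise seen from above; travel -0.8 to 0.8. It turns freely with slight friction and stays where it is left. The boom is a 34 mm square aluminium tube that ends in a black mouth collar 42 mm square, 22 mm long.
- extension (a joint): How far the telescoping inner arm is drawn out of the boom, m, straight along it: 0 = grip against the mouth collar, 0.18 = fully out, 0.150 = the asked line. Button in, it slides with about 1 N friction and a return spring draws it in with 4 to 6 N. In the first 70 mm, where it starts, it is locked while the button is out; farther out only the hand holds it.
- trigger (a joint): Travel of the lock button, m: 0 = out (locked; a little below 0 once the arm is clear of its lock), 0.005 = fully in; its spring takes 10 N to start and 15 N for fully in, so a firm pinch drives it fully in. The lock is off from about 0.002.
- grip (a point): Middle of the grip, a black block fixed on the inner arm just in front of the mouth collar: 70 mm along the boom, 32 mm wide, 42 mm high (21 mm above and below this point, which is on the arm's axis, 235 mm plus the extension from the swing axis). Pinched level and square to the boom it is 38 mm wide with the button out, 33 mm with it in.
- button (a point): Middle of the lock button's outer face: a grey plastic pad 34 mm along the boom, 26 mm high, in one upright side of the grip (the right-hand side looking out along the boom from the post), level with the grip's middle. It stands 6 mm proud when out, 1 mm when in, and goes straight in when the grip is pinched across.
- lamp (a point): Middle of the lamp's downward face. The lamp is a grey round head 112 mm across, hung under the front end of the inner arm, 100 mm farther out along the boom than the grip's middle, 63 mm below the arm's axis; a battery pack on top of it reaches 26 mm above that axis.
- mouth (a point): Index of the scale: top edge of the boom at the mouth collar's front face, 200 mm from the swing axis, 17 mm above the boom's axis. The inner arm (24 mm square aluminium) has lines on its upper face, counted from the grip's rear face: a short one every 10 mm, a long one right across every 50 mm. 150 mm is the third long one; the line at the collar's front face is the reading.
- headlamp: Car headlamp lying lens up on a padded ring, fixed: black housing, round main lens 220 mm across and a smaller side lens 104 mm across; 139 mm high in all, housing tabs out to 140 mm from the main lens's middle. Its coat is fresh. Origin: on the bench under the middle of the main lens.
- lens (a point): Top of the dome in the middle of the large main lens, 139 mm above the bench. It lies as far from the swing axis as the lamp does at the 150 mm line (485 mm, to 2 mm).
- bottle: Black polish bottle with a yellow nozzle, 72 mm across, 198 mm high; origin under its middle. A bystander.
- polisher: Blue and black hand polisher standing pad up, pad 150 mm across, 113 mm high; origin under the pad's middle. A bystander.
- disc_box: White and blue box of sanding discs, 130 x 130 x 55 mm; origin under its middle. A bystander.
- tape: Roll of masking tape lying flat, 100 mm across, 25 mm high; origin under its middle. A bystander.

How it is judged:
On the way:
1. the lock button is squeezed in while the arm is still in its locked range (value of joint trigger above 0.003 m and value of joint extension below 0.075 m), for 0.1 s.
At the end, for the whole second after the job is handed in: The robot is holding the grip (at least 5 N of finger contact) with the lock button in (more than 3 mm), the arm still and drawn out to the 150 mm line within 5 mm (half a graduation), and the middle of the lamp within 20 mm, seen from above, of the middle of the large lens (value of joint extension between 0.145 and 0.155 m and horizontal distance between lamp and lens below 0.02 m and value of joint trigger above 0.003 m and contact force between the fingers and stand above 5 N and velocity of joint extension between -0.01 and 0.01 m/s and velocity of joint boom between -0.05 and 0.05 rad/s); the arm keeps its last pose, push and grip.
It fails at once if the robot touches the freshly coated headlamp (contact force between any of the fingers, the arm and headlamp above 0.5 N).
It fails at once if a bystander on the bench is moved by more than 30 mm (distance of any of bottle, polisher, disc_box, tape from where it was at the start of the episode above 0.03 m).
It also fails if it takes over 37 s, if anything falls off the work surface, if the arm or the gripper's body presses on something with over 40 N, if the wrist force passes 120 N, or if a joint passes its speed limit or range.

## Working session

There is one attempt and no reset: what is moved stays moved. The work goes in short steps, Python scripts to look and compute and a tool call to move; the robot and the scene stay as the last step left them, time stands still between calls to the robot, and variables do not carry over. Pictures are saved under pics/ and viewed, and the job is handed in when it is done.

Besides the shell and the picture viewer there is one more tool, called as a command line: name --pt "numbers of a row" for each row, then --argument value for the rest. servo_tool: Moves the arm, as the interface text tells. Its arguments: {"type":"object","properties":{"plan":{"type":"array","items":{"type":"array","items":{"type":"number"}}},"squeeze":{"type":"number"}},"required":["plan"]}

```bash
mkdir -p pics; ls
python3 - <<'E'
from workcell import bot
import cv2
s=bot.observe(); print({k:s[k] for k in ['clock','position','tool_rot','grip_width','force']})
for n in ['scene','top']:
    cv2.imwrite(f'pics/{n}0.png',bot.grab_frame(n)); c=bot.calibration(n); print(n,c)
E
```

```text
pics
{'clock': 0.0, 'position': array([0.15082395, 0.60620374, 0.23074257]), 'tool_rot': array([-3.14048830e+00,  6.96949062e-05,  2.89777161e+00]), 'grip_width': 0.08552523646552582, 'force': array([-0.31217332,  0.05214527, -0.18135091])}
scene {'fx': 400.4189945752714, 'fy': 400.4189945752714, 'cx': 319.56188231034, 'cy': 201.50112856342588, 'T': array([[-0.18103795,  0.74542301, -0.64153706,  1.4458785 ],
       [ 0.98341739,  0.13008068, -0.12636952,  0.21980663],
       [-0.01074717, -0.65377638, -0.75661149,  1.24137606],
       [ 0.        ,  0.        ,  0.        ,  1.        ]])}
top {'fx': 464.01746798240185, 'fy': 464.01746798240185, 'cx': 314.91283401454183, 'cy': 198.48718600339197, 'T': array([[-1.56746574e-03, -9.78316160e-01,  2.07111165e-01,
         2.34436358e-01],
       [-9.99998769e-01,  1.54892451e-03, -2.51680961e-04,
         2.92977444e-02],
       [-7.45760085e-05, -2.07111305e-01, -9.78317383e-01,
         1.71028672e+00],
       [ 0.00000000e+00,  0.00000000e+00,  0.00000000e+00,
         1.00000000e+00]])}
```

View pics/scene0.png

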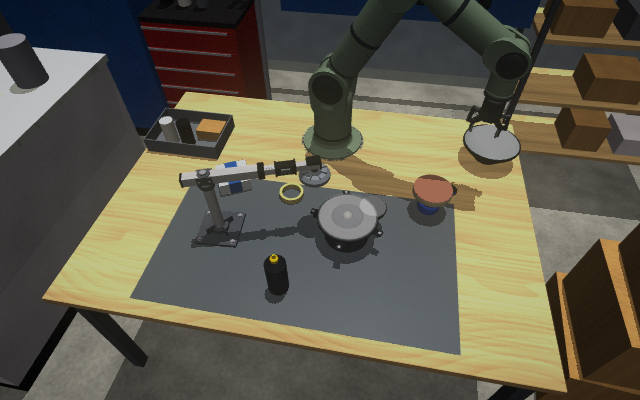

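View pics/top0.png

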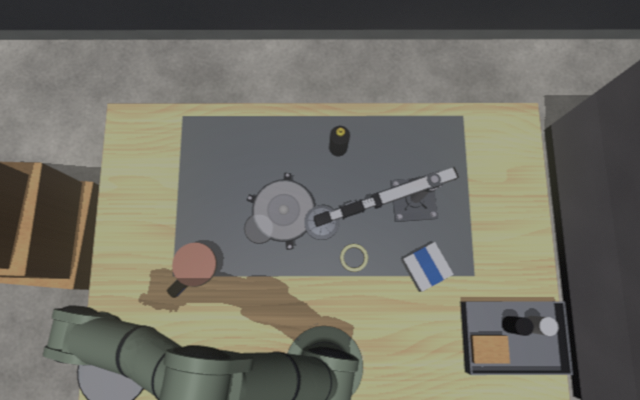

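The top view shows the stand post at about (434,180), the boom running left-down to the lamp at (322,222), and the main lens at (284,209). The bottle is at (339,140), tape at (354,258) and polisher at (195,263). I'll zoom in for measurements.

Run:
```python
import cv2
t=cv2.imread('pics/top0.png'); c=t[140:290,220:480]; cv2.imwrite('pics/topz.png',cv2.resize(c,None,fx=3,fy=3,interpolation=cv2.INTER_CUBIC))
t=cv2.imread('pics/scene0.png'); c=t[140:300,170:430]; cv2.imwrite('pics/scz.png',cv2.resize(c,None,fx=3,fy=3,interpolation=cv2.INTER_CUBIC))
```

```text
(no output)
```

View pics/topz.png

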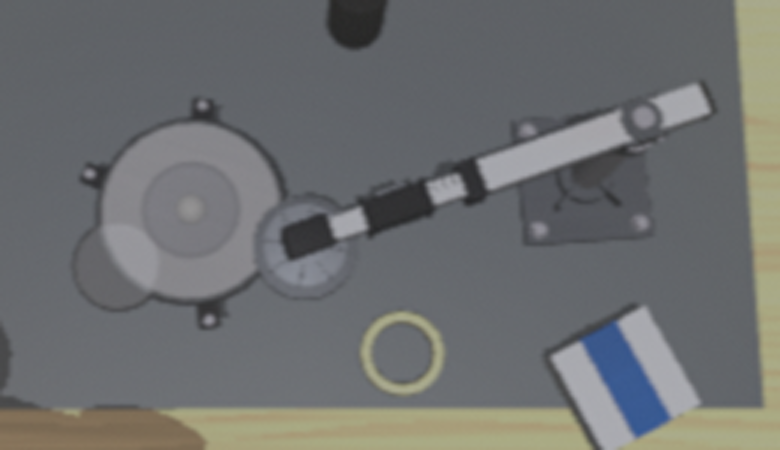

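View pics/scz.png

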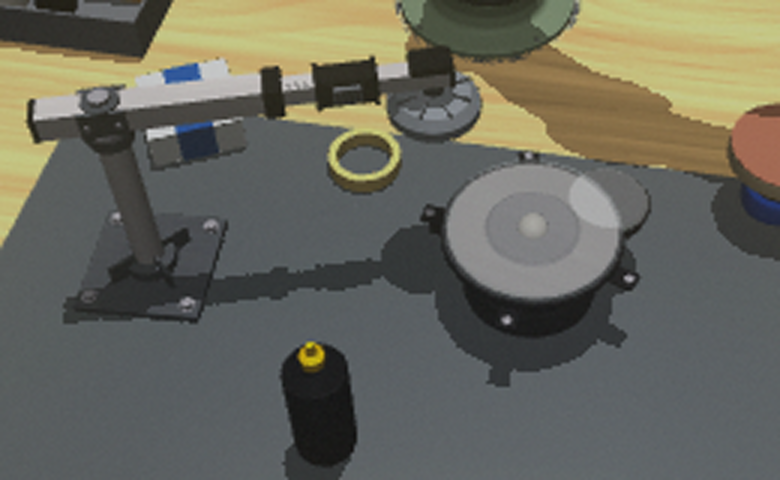

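```bash
cat > h.py <<'E'
import numpy as np
from workcell import bot
def ray(n,u,v):
    c=bot.calibration(n);T=c['T'];d=T[:3,:3]@np.array([(u-c['cx'])/c['fx'],(v-c['cy'])/c['fy'],1]);return T[:3,3],d/np.linalg.norm(d)
def plane(n,u,v,z):
    o,d=ray(n,u,v);return o+d*(z-o[2])/d[2]
def tri(a,b):
    o1,d1=ray('top',*a);o2,d2=ray('scene',*b)
    A=np.stack([d1,-d2],1);s=np.linalg.lstsq(A,o2-o1,rcond=None)[0]
    p,q=o1+s[0]*d1,o2+s[1]*d2
    return (p+q)/2,np.linalg.norm(p-q)
def proj(n,p):
    c=bot.calibration(n);T=c['T'];q=T[:3,:3].T@(np.asarray(p)-T[:3,3]);return np.array([c['fx']*q[0]/q[2]+c['cx'],c['fy']*q[1]/q[2]+c['cy']])
E
python3 - <<'E'
from h import *
np.set_printoptions(precision=4,suppress=True)
t=lambda x,y:(220+x/3,140+y/3)
s=lambda x,y:(170+x/3,140+y/3)
print('cap',tri(t(643,118),s(98,97)), plane('top',*t(643,118),.31),plane('scene',*s(98,97),.31))
print('lens',tri(t(190,209),s(533,224)), plane('top',*t(190,209),.139),plane('scene',*s(533,224),.139))
# lens rim circle
import cv2
for n,g,(u,v) in [('top',t(397,209),(0,0)),('scene',s(345,80),0) ] if 0 else []: pass
print('grip',plane('top',*t(397,209),.306), tri(t(397,209),s(345,72)))
# base plate corners z .012
for a in [(512,122),(640,112),(654,236),(525,245)]: print('base',plane('top',*t(*a),.012))
for a in [(90,213),(226,220),(196,320),(66,304)]: print('base s',plane('scene',*s(*a),.012))
# mouth collar, boom ends
for a in [(476,160),(486,201),(480,158)]: print(plane('top',*t(*a),.306))
print('tape',plane('top',*t(403,353),.025),'bottle', plane('top',341,132,.198),plane('scene',273,258,.198))
E
```

```text
cap (array([ 0.5922, -0.343 ,  0.3043]), np.float64(0.002485755848335514)) [ 0.5912 -0.3428  0.31  ] [ 0.5975 -0.3383  0.31  ]
lens (array([0.5328, 0.1412, 0.1117]), np.float64(0.0032793629335612488)) [0.5279 0.1377 0.139 ] [0.5546 0.1447 0.139 ]
grip [ 0.4964 -0.0862  0.306 ] (array([ 0.4981, -0.0859,  0.2952]), np.float64(0.002465017448940051))
base [ 0.6622 -0.257   0.012 ]
base [ 0.6749 -0.4186  0.012 ]
base [ 0.5168 -0.4273  0.012 ]
base [ 0.5058 -0.2675  0.012 ]
base s [ 0.5349 -0.4468  0.012 ]
base s [ 0.5151 -0.2644  0.012 ]
base s [ 0.6748 -0.2531  0.012 ]
base s [ 0.68   -0.4213  0.012 ]
[ 0.5477 -0.1688  0.306 ]
[ 0.5046 -0.1777  0.306 ]
[ 0.5499 -0.173   0.306 ]
tape [ 0.3723 -0.1133  0.025 ] bottle [ 0.7879 -0.0611  0.198 ] [ 0.8116 -0.0539  0.198 ]
```

Run:
```python
from h import *
import cv2
np.set_printoptions(precision=4,suppress=True)
t=cv2.imread('pics/top0.png');s=cv2.imread('pics/scene0.png')
# lens rim ellipse by brightness mask
for n,im,(u,v),w in [('top',t,(284,209),48),('scene',s,(347,215),48)]:
    g=cv2.cvtColor(im,cv2.COLOR_BGR2GRAY); hsv=cv2.cvtColor(im,cv2.COLOR_BGR2HSV)
    print(n,[int(g[v,u+d]) for d in range(-45,46,3)]); print([int(g[v+d,u]) for d in range(-45,46,3)])
# boom: bright mask top
g=cv2.cvtColor(t,cv2.COLOR_BGR2GRAY)
m=(g>130).astype(np.uint8); m[:160]=0;m[232:]=0;m[:,:322]=0;m[:,465:]=0
n,l,st,ce=cv2.connectedComponentsWithStats(m)
for i in range(1,n):
    if st[i,4]>15:
        ys,xs=np.where(l==i); P=np.array([plane('top',x,y,.302) for x,y in zip(xs,ys)])[:,:2]
        c=P.mean(0); U,S,V=np.linalg.svd(P-c); d=V[0]*np.sign(V[0][1]); print(i,st[i],c,'beta',np.arctan2(-d[0],d[1]), 'ext',((P-c)@d).min(),((P-c)@d).max())
```

```text
top [102, 102, 102, 104, 92, 118, 135, 135, 135, 131, 123, 124, 124, 123, 141, 145, 128, 122, 122, 122, 120, 136, 136, 132, 103, 101, 117, 122, 115, 115, 96]
[99, 100, 100, 73, 64, 59, 133, 134, 136, 136, 118, 124, 123, 123, 135, 145, 134, 122, 122, 122, 118, 134, 134, 135, 136, 103, 99, 106, 108, 110, 110]
scene [93, 94, 57, 56, 29, 49, 144, 144, 143, 145, 120, 128, 128, 129, 149, 164, 154, 131, 130, 130, 123, 144, 149, 163, 164, 114, 91, 39, 95, 95, 94]
[107, 100, 119, 179, 175, 180, 171, 91, 100, 141, 144, 143, 130, 129, 160, 164, 142, 131, 127, 128, 144, 142, 141, 101, 29, 29, 26, 26, 53, 55, 54]
1 [437 168  19  14 166] [ 0.6087 -0.3849] beta 0.30627617881983815 ext -0.025126948308520646 0.027535435943255134
2 [380 177  50  26 524] [ 0.5602 -0.249 ] beta 0.3417718555178394 ext -0.0797483250939127 0.07812393131306654
3 [432 176   6   6  28] [ 0.5956 -0.3445] beta -1.445334568338185 ext -0.008329714580908868 0.008768903265997732
5 [363 199  12   9  76] [ 0.5191 -0.1363] beta 0.28148744232736916 ext -0.016657604413212495 0.016041181386735815
6 [330 209  12  10  81] [ 0.4837 -0.0348] beta 0.280728489286979 ext -0.016720870404574397 0.016728829986470614
9 [322 225   6   7  31] [0.4391 0.0009] beta 1.4233489765088734 ext -0.011539304932714631 0.009023951145168243
```

The boom axis lies on a line through the pivot at (0.594,-0.343), with β≈0.343. The grip is at about (0.502,-0.086), so the extension is about 38 mm. The lens is at about (0.531,0.140), so the target is β≈0.13 with the grip at (0.544,0.039). Moving over the grip now.

servo_tool --pt "20 -20 35 -0.05 -1" --pt "48 -45 60 -0.1 -1" --pt "76 -70 85 -0.15 -1" --pt "104 -95 105 -0.2 -1" --pt "132 -122 125 -0.25 -1" --pt "160 -150 139 -0.3 -1" --pt "188 -178 139 -0.35 -1" --pt "216 -206 139 -0.4 -1" --pt "243 -232 139 -0.45 -1" --pt "269 -256 139 -0.5 -1" --squeeze 60

```text
clock: 0.93
position: [0.4211, 0.3484, 0.3705]
tool_rot: [3.141, 0.0, 2.395]
force: [-0.3, 0.3, -0.2]
grip_width: 0.0854
```

servo_tool --pt "7 -36 0 -0.05 -1" --pt "14 -73 0 -0.1 -1" --pt "21 -110 0 -0.15 -1" --pt "28 -147 0 -0.2 -1" --pt "35 -184 0 -0.25 -1" --pt "42 -221 0 -0.3 -1" --pt "49 -258 0 -0.35 -1" --pt "56 -295 0 -0.4 -1" --pt "63 -332 0 -0.45 -1" --pt "70 -368 0 -0.484 -1"

```text
clock: 1.77
position: [0.4897, -0.0194, 0.3704]
tool_rot: [3.141, -0.0, 1.911]
force: [0.4, 0.6, 0.2]
grip_width: 0.0851
```

servo_tool --pt "4 -25 0 0 -1" --pt "8 -45 0 0 -1" --pt "11 -60 0 0 -1" --pt "12 -67 0 0 -1" --pt "12 -67 -10 0 -1" --pt "12 -67 -20 0 -1" --pt "12 -67 -25 0 -1" --pt "12 -67 -25 0 -1" --pt "12 -67 -25 0 -1" --pt "12 -67 -25 0 -1"

```text
clock: 2.6
position: [0.502, -0.084, 0.3454]
tool_rot: [3.141, -0.0, 1.914]
force: [0.3, -0.1, 0.6]
grip_width: 0.0852
```

Run:
```python
from workcell import bot
import cv2
for n,(a,b,c,d) in {'scene':(120,240,210,380),'top':(140,290,220,480)}.items():
    im=bot.grab_frame(n); cv2.imwrite(f'pics/{n}1.png',cv2.resize(im[a:b,c:d],None,fx=3,fy=3,interpolation=cv2.INTER_CUBIC))
print(bot.observe()['position'])
```

```text
[ 0.5020457  -0.08420105  0.3455894 ]
```

View pics/scene1.png

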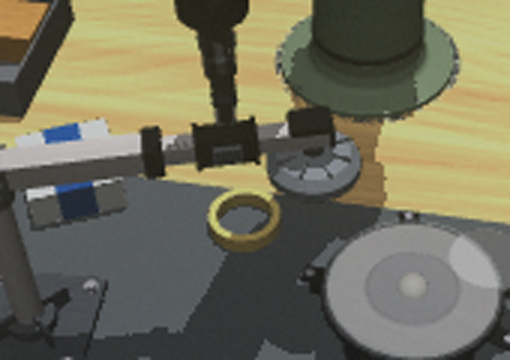

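View pics/top1.png

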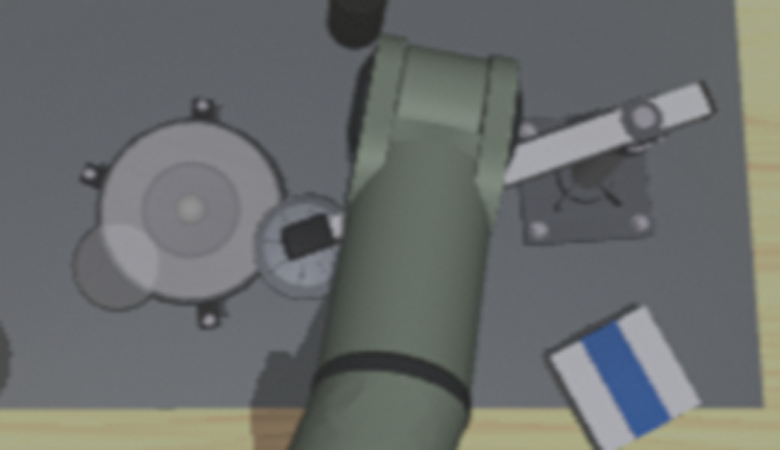

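The scene view shows the fingers in line with the grip's middle (crop about (226,145)) just above it. Descending.

servo_tool --pt "0 -1 -10 0 -1" --pt "0 -1 -20 0 -1" --pt "0 -1 -30 0 -1" --pt "0 -1 -40 0 -1" --pt "0 -1 -50 0 -1" --pt "0 -1 -60 0 -1" --pt "0 -1 -70 0 -1" --pt "0 -1 -78 0 -1" --pt "0 -1 -78 0 -1" --pt "0 -1 -78 0 -1"

```text
clock: 3.53
position: [0.5018, -0.0856, 0.267]
tool_rot: [-3.141, -0.0, 1.914]
force: [0.3, -0.6, -0.3]
grip_width: 0.0856
```

Run:
```python
from workcell import bot
import cv2
im=bot.grab_frame('scene'); cv2.imwrite('pics/scene2.png',cv2.resize(im[120:240,210:380],None,fx=4,fy=4,interpolation=cv2.INTER_CUBIC))
```

```text
(no output)
```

View pics/scene2.png

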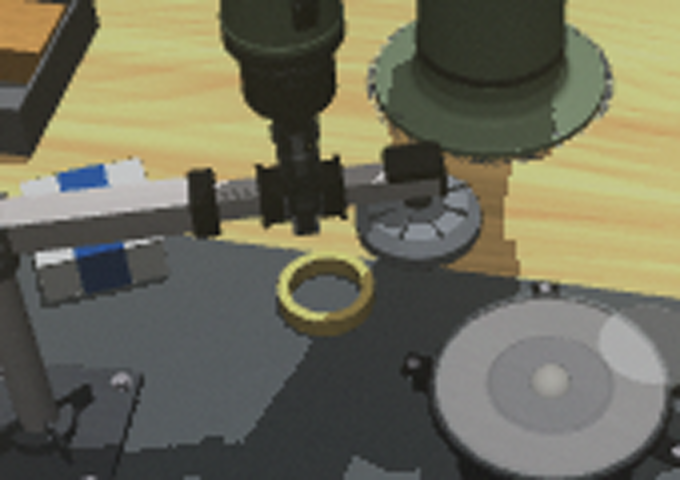

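The near finger straddles the grip at its middle (crop about (300,190)). Closing.

servo_tool --pt "0 0 -4 0 1" --pt "0 0 -4 0 1" --pt "0 0 -4 0 1" --pt "0 0 -4 0 1" --pt "0 0 -4 0 1" --pt "0 0 -4 0 1" --pt "0 0 -4 0 1" --pt "0 0 -4 0 1" --pt "0 0 -4 0 1" --pt "0 0 -4 0 1" --squeeze 60

```text
clock: 4.42
position: [0.5028, -0.0859, 0.2641]
tool_rot: [3.139, 0.001, 1.914]
force: [3.1, -2.7, 5.3]
grip_width: 0.0317
```

The width of 32 mm shows the button is fully in. Swinging now, with the extension held.

servo_tool --pt "7 2 0 -0.026 1" --pt "13.5 4.5 0 -0.052 1" --pt "20.5 6.5 0 -0.079 1" --pt "27.5 8 0 -0.105 1" --pt "34.5 9.5 0 -0.131 1" --pt "41.5 11 0 -0.157 1" --pt "48.5 12.5 0 -0.184 1" --pt "55.5 13.5 0 -0.21 1" --pt "55.5 13.5 0 -0.21 1" --pt "55.5 13.5 0 -0.21 1"

```text
clock: 5.25
position: [0.5587, -0.0725, 0.2641]
tool_rot: [3.139, 0.001, 1.703]
force: [2.0, -2.9, 7.8]
grip_width: 0.032
```

Run:
```python
from workcell import bot
import cv2
for n,(a,b,c,d) in {'scene':(120,240,190,390),'top':(140,290,220,480)}.items():
    im=bot.grab_frame(n); cv2.imwrite(f'pics/{n}3.png',cv2.resize(im[a:b,c:d],None,fx=3,fy=3,interpolation=cv2.INTER_CUBIC))
s=bot.observe();print(s['position'],s['force'],s['moment'],s['tool_rot'])
```

```text
[ 0.55844568 -0.0724693   0.26414714] [ 2.40319847 -2.80299278  7.36755496] [-0.57980476 -0.78831956  0.47048757] [3.13923913e+00 1.14077346e-03 1.70376021e+00]
```

View pics/scene3.png

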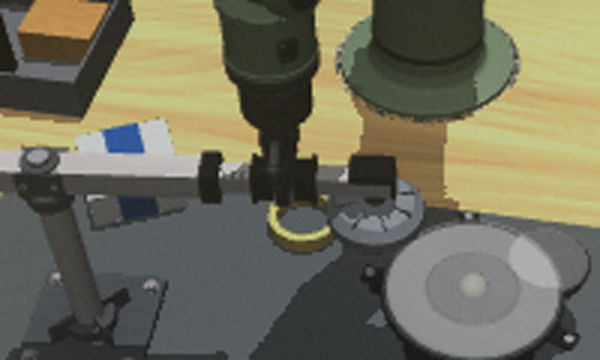

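View pics/top3.png

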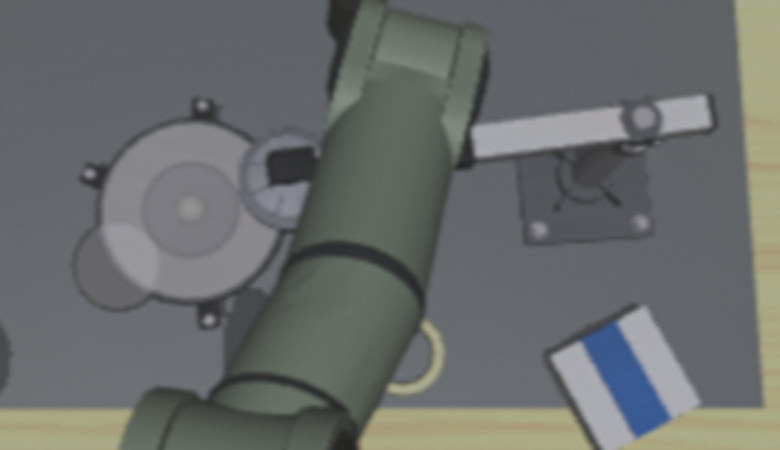

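The boom is at the target heading and the arm is clear. Drawing out about 110 mm along it.

servo_tool --pt "-1.5 12 0 0 1" --pt "-3.5 26 0 0 1" --pt "-5 40 0 0 1" --pt "-7 54 0 0 1" --pt "-9 68 0 0 1" --pt "-10.5 82 0 0 1" --pt "-12.5 96 0 0 1" --pt "-14.5 110 0 0 1" --pt "-14.5 110 0 0 1" --pt "-14.5 110 0 0 1"

```text
clock: 6.18
position: [0.5436, 0.0383, 0.264]
tool_rot: [3.14, 0.001, 1.705]
force: [1.7, -4.8, 5.4]
grip_width: 0.0315
```

Run:
```python
from workcell import bot
import cv2
for n,(a,b,c,d),k in [('scene',(140,240,190,390),4),('top',(140,290,220,480),3)]:
    im=bot.grab_frame(n); cv2.imwrite(f'pics/{n}4f.png',im); cv2.imwrite(f'pics/{n}4.png',cv2.resize(im[a:b,c:d],None,fx=k,fy=k,interpolation=cv2.INTER_CUBIC))
s=bot.observe();print(s['position'],s['force'],s['moment'],s['tool_rot'])
```

```text
[0.54371485 0.03761817 0.26402557] [ 2.93129163 -5.55051393  6.06096514] [-0.85467226 -0.60042953  0.42246587] [3.13960999e+00 9.18949875e-04 1.70389357e+00]
```

View pics/scene4.png

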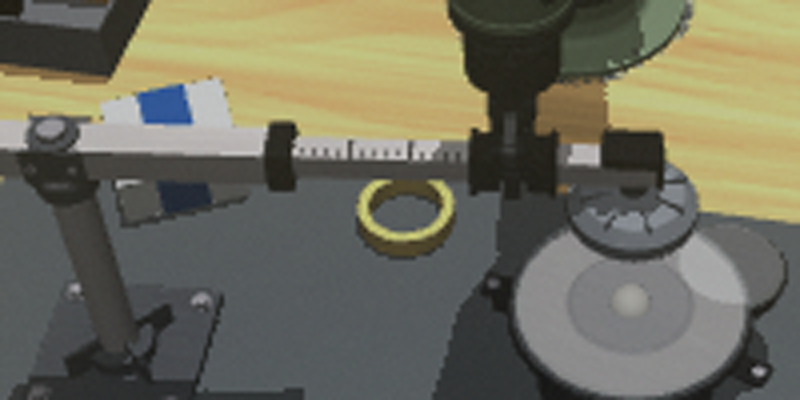

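View pics/top4.png

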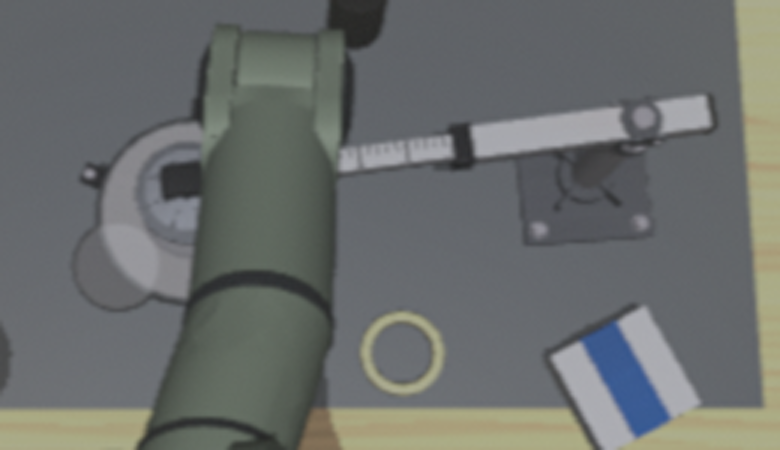

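Both views put the reading a bit short of 150 mm: the long lines are at crop x=409 and 350 in the scene view, with the collar face at about 297. I'll refine with an intensity profile.

Run:
```python
from h import *
import cv2
for n,(u0,v0),(u1,v1) in [('scene',(190+285/4,140+149/4),(190+470/4,140+150/4)),('top',(220+475/3,140+145/3),(220+340/3,140+160/3))]:
    g=cv2.cvtColor(cv2.imread(f'pics/{n}4f.png'),cv2.COLOR_BGR2GRAY).astype(np.float32)
    N=int(np.hypot(u1-u0,v1-v0)*2)
    t=np.linspace(0,1,N)
    pr=0
    # perp offsets average
    for o in (-1.5,-.75,0,.75,1.5):
        row=cv2.remap(g,(u0+t*(u1-u0)).astype(np.float32)[None],(v0+o+t*(v1-v0)).astype(np.float32)[None],cv2.INTER_LINEAR)[0]
        print(n,o,' '.join(f'{int(x)}' for x in row))
```

```text
scene -1.5 41 40 54 80 115 158 177 178 179 179 179 179 179 179 179 179 179 180 180 180 181 181 181 181 181 181 182 182 182 183 130 77 124 171 176 181 182 183 182 181 182 182 183 184 184 184 184 184 184 183 183 183 183 184 185 185 185 185 185 159 106 95 127 154 174 183 185 186 186 186 186 186 187 187 187 160 125 115 113 113 112 111 109 109 110 110 110 111 111 82 51 44
scene -0.75 41 40 63 107 140 166 165 147 151 170 178 179 165 146 154 173 178 179 163 143 155 176 179 180 171 160 169 179 180 181 129 77 127 177 179 180 170 161 171 180 182 181 169 161 173 182 183 181 168 163 174 182 183 179 167 165 177 184 186 159 105 100 146 174 181 185 186 187 187 187 187 187 187 171 143 128 115 112 111 111 110 110 109 110 110 110 110 111 111 82 51 43
scene 0 43 41 78 145 175 178 159 128 135 165 177 178 153 116 132 168 178 179 150 114 136 172 178 180 159 133 153 176 179 181 129 78 127 177 179 179 154 132 157 179 182 179 153 136 162 181 183 178 150 140 164 182 183 174 148 143 168 184 185 158 100 98 153 182 184 176 160 163 180 186 187 176 159 140 118 112 110 102 92 98 108 110 110 101 91 98 109 110 111 83
[... 1812 characters left out ...]
7 127 100 77 60 50 50 49 49 49 49 51 54 65 81 101 124 143 158 165 167 168 168 168 168 168 168 168 168 169 169 169 168 168 169 168 168 168 168 168 168 166 164 154 142 138 137 147 160 165 169 169 169 168 168 168 168 168 169 168 168 168 168 168 167 167 167 168 168 168 168 168 167 163 158 147 137 137 140 153 162 166 168 168 168 168 168 166 161 151
top 1.5 146 126 98 74 58 49 49 49 49 49 49 51 55 67 86 106 127 143 155 160 162 163 164 164 165 165 165 165 164 164 164 163 163 163 164 164 165 166 166 167 167 164 160 150 139 136 137 146 157 161 165 166 166 167 168 168 168 168 168 167 167 166 166 166 165 165 165 166 167 168 169 168 166 160 153 142 133 136 141 153 162 165 168 168 169 169 169 167 162 152
```

Both views agree on about 148.2 mm. Adding 2 mm.

servo_tool --pt "0 1 0 0 1" --pt "-0.5 2 0 0 1" --pt "-0.5 2 0 0 1" --pt "-0.5 2 0 0 1" --pt "-0.5 2 0 0 1" --pt "-0.5 2 0 0 1" --pt "-0.5 2 0 0 1" --pt "-0.5 2 0 0 1" --pt "-0.5 2 0 0 1" --pt "-0.5 2 0 0 1"

```text
clock: 7.12
position: [0.5432, 0.0392, 0.264]
tool_rot: [3.14, 0.001, 1.703]
force: [2.4, -5.5, 4.7]
grip_width: 0.0318
```

Run:
```python
from h import *
import cv2
np.set_printoptions(precision=4,suppress=True)
I={n:bot.grab_frame(n) for n in('scene','top')}
for n in I: cv2.imwrite(f'pics/{n}5f.png',I[n])
s=bot.observe();print(s['clock'],s['position'],s['force'],s['grip_width'],s['qd'])
for n,(u0,v0),(u1,v1) in [('scene',(190+285/4,140+149/4),(190+470/4,140+150/4)),('top',(220+475/3,140+145/3),(220+340/3,140+160/3))]:
    g=cv2.cvtColor(I[n],cv2.COLOR_BGR2GRAY).astype(np.float32)
    N=int(np.hypot(u1-u0,v1-v0)*2); t=np.linspace(0,1,N);o=.75
    row=cv2.remap(g,(u0+t*(u1-u0)).astype(np.float32)[None],(v0+o+t*(v1-v0)).astype(np.float32)[None],cv2.INTER_LINEAR)[0]
    print(n,' '.join(f'{int(x)}' for x in row))
g=cv2.cvtColor(I['top'],cv2.COLOR_BGR2GRAY); m=(g>130).astype(np.uint8)
m[:160]=0;m[200:]=0;m[:,:335]=0;m[:,460:]=0
nn,l,st,ce=cv2.connectedComponentsWithStats(m)
for i in range(1,nn):
    if st[i,4]>40:
        P=np.array([plane('top',x,y,.302 if st[i,0]>370 else .297) for y,x in np.argwhere(l==i)])[:,:2]; print(st[i],P.mean(0))
# overlays: lens rim (r .11) and lamp rim
ov=I['scene'].copy(); 
a=np.linspace(0,2*np.pi,60)
def circ(im,n,c,r,z,col): cv2.polylines(im,[np.array([proj(n,(c[0]+r*np.cos(q),c[1]+r*np.sin(q),z))*16 for q in a]).astype(int)],True,col,1,shift=4)
out=[]
for n,(x,y,w,h) in {'scene':(270,150,140,100),'top':(235,165,140,80)}.items():
    k=4; im=cv2.resize(I[n],None,fx=k,fy=k,interpolation=cv2.INTER_CUBIC)
    def P(c,r,z): return np.array([(proj(n,(c[0]+r*np.cos(q),c[1]+r*np.sin(q),z))+.5)*k for q in a]).astype(int)
    cv2.polylines(im,[P((.531,.140),.11,.115)],True,(0,0,255),1)
    cv2.polylines(im,[P((.5305,.139),.056,.225)],True,(0,255,0),1)
    out.append(im[y*k:(y+h)*k,x*k:(x+w)*k]); cv2.imwrite(f'pics/ov_{n}.png',out[-1])
```

```text
7.2167 [0.5432 0.0392 0.264 ] [ 2.7147 -4.9698  6.1958] 0.03174446749354797 [ 0.0005 -0.0021  0.0009 -0.0009 -0.0006  0.0006  0.0007]
scene 44 45 82 147 177 179 154 119 127 161 175 177 153 116 130 164 175 178 148 112 133 169 175 177 146 108 139 174 177 176 127 79 126 174 176 176 139 109 145 176 177 173 138 117 152 177 181 175 138 124 158 181 183 171 136 128 162 182 183 159 109 99 131 159 177 172 150 154 176 185 186 171 148 124 99 99 107 101 89 89 91 98 108 100 89 89 92 100 108 88 65 51
top 147 127 100 77 60 49 48 48 49 49 49 50 53 63 80 101 125 144 158 165 167 168 168 168 168 168 168 168 168 168 168 168 168 168 169 168 168 169 169 169 169 168 166 157 147 138 129 136 146 155 164 167 168 168 168 169 169 168 167 167 167 168 168 168 168 167 167 168 168 168 169 169 168 166 163 152 143 137 134 147 157 162 167 167 168 168 168 166 163 154
[439 172  18  12 172] [ 0.5994 -0.3872]
[377 176  52  16 538] [ 0.5801 -0.2435]
[335 185  36  12 254] [ 0.5587 -0.0883]
```

View pics/ov_scene.png

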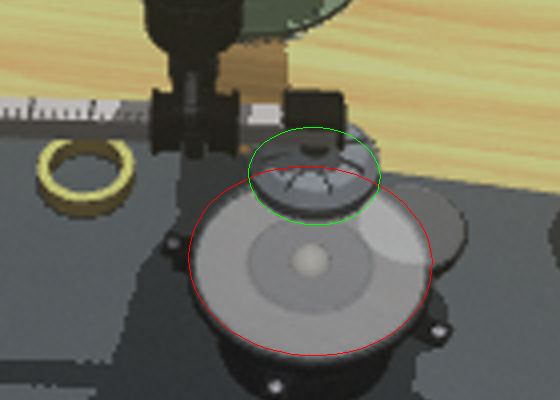

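View pics/ov_top.png

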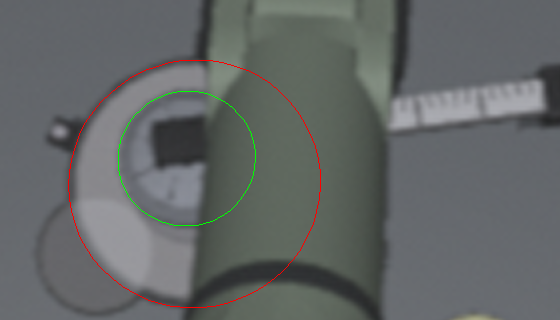

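The lens ring fits in both views, but the lamp's rim sits about 10 zoomed px off the predicted ring. I'll check the lamp against the unobstructed first pictures and the current ones.

Run:
```python
from h import *
import cv2
np.set_printoptions(precision=4,suppress=True)
a=np.linspace(0,2*np.pi,80)
def draw(n,f,c,box,out,k=5):
    x,y,w,h=box; im=cv2.resize(cv2.imread(f),None,fx=k,fy=k,interpolation=cv2.INTER_CUBIC)
    for r,z,col in [(.056,.222,(0,255,0)),(.056,.242,(0,0,255))]:
        P=np.array([(proj(n,(c[0]+r*np.cos(q),c[1]+r*np.sin(q),z))+.5)*k for q in a]).astype(int)
        cv2.polylines(im,[P],True,col,1)
    return im[y*k:(y+h)*k,x*k:(x+w)*k]
b=.343;r=.338+.036
c0=(.594-r*np.sin(b),-.343+r*np.cos(b)); print(c0)
c1=(.5277,.139)
A=draw('top','pics/top0.png',c0,(295,190,70,55),0);B=draw('scene','pics/scene0.png',c0,(285,150,70,55),0)
C=draw('top','pics/top5f.png',c1,(255,180,70,55),0);D=draw('scene','pics/scene5f.png',c1,(315,165,70,55),0)
cv2.imwrite('pics/lamp.png',np.vstack([np.hstack([A,B]),np.hstack([C,D])]))
```

```text
(np.float64(0.4682186196496231), np.float64(0.009214486296565905))
```

View pics/lamp.png

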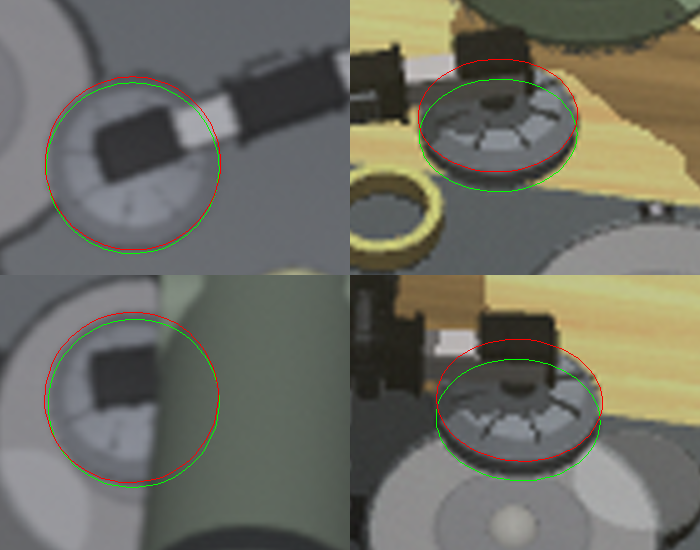

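The lamp fits its ring at (0.528,0.139) in both views, 3–5 mm from the lens middle. The scale reads about 148.5–149.5 mm. One last trim: about 1 mm out and 2.5 mm sideways.

servo_tool --pt "1 0.5 0 -0.003 1" --pt "2.5 1 0 -0.006 1" --pt "2.5 1 0 -0.006 1" --pt "2.5 1 0 -0.006 1" --pt "2.5 1 0 -0.006 1" --pt "2.5 1 0 -0.006 1" --pt "2.5 1 0 -0.006 1" --pt "2.5 1 0 -0.006 1" --pt "2.5 1 0 -0.006 1" --pt "2.5 1 0 -0.006 1"

```text
clock: 8.05
position: [0.5458, 0.0401, 0.264]
tool_rot: [3.14, 0.001, 1.697]
force: [2.3, -4.9, 5.9]
grip_width: 0.0317
```

Run:
```python
from h import *
import cv2
np.set_printoptions(precision=4,suppress=True)
I={n:bot.grab_frame(n) for n in('scene','top')}
s=bot.observe();print(s['clock'],s['position'],s['force'],s['grip_width'],abs(s['qd']).max())
for n,(u0,v0),(u1,v1) in [('scene',(190+285/4,140+149/4),(190+470/4,140+150/4)),('top',(220+475/3,140+145/3),(220+340/3,140+160/3))]:
    g=cv2.cvtColor(I[n],cv2.COLOR_BGR2GRAY).astype(np.float32)
    N=int(np.hypot(u1-u0,v1-v0)*2); t=np.linspace(0,1,N);o=.75
    row=cv2.remap(g,(u0+t*(u1-u0)).astype(np.float32)[None],(v0+o+t*(v1-v0)).astype(np.float32)[None],cv2.INTER_LINEAR)[0]
    print(n,' '.join(f'{int(x)}' for x in row))
cv2.imwrite('pics/scene6.png',cv2.resize(I['scene'][140:240,190:390],None,fx=4,fy=4,interpolation=cv2.INTER_CUBIC))
```

```text
8.15 [0.5458 0.0401 0.264 ] [ 2.1141 -6.2173  5.7099] 0.031338808728878106 0.0020269112378228458
scene 42 41 78 145 176 178 156 121 129 162 176 177 143 92 113 161 176 178 149 113 134 171 178 180 149 111 141 175 179 181 130 80 111 142 162 179 159 143 162 179 180 176 157 144 165 180 182 179 156 142 142 149 171 175 154 143 148 158 174 166 129 119 135 154 175 173 155 149 152 163 179 172 154 143 133 124 115 103 90 87 86 95 108 108 106 106 105 108 110 97 81 59
top 147 127 99 76 60 49 48 48 49 49 49 50 52 61 77 97 121 140 156 164 166 167 166 166 165 165 166 166 167 167 168 168 169 169 169 168 168 167 167 166 166 165 164 157 149 139 129 133 140 152 164 167 169 168 168 167 167 167 167 167 168 168 169 168 168 168 168 168 168 168 168 169 168 166 162 153 144 134 129 139 149 158 166 168 169 169 169 169 169 166
```

View pics/scene6.png

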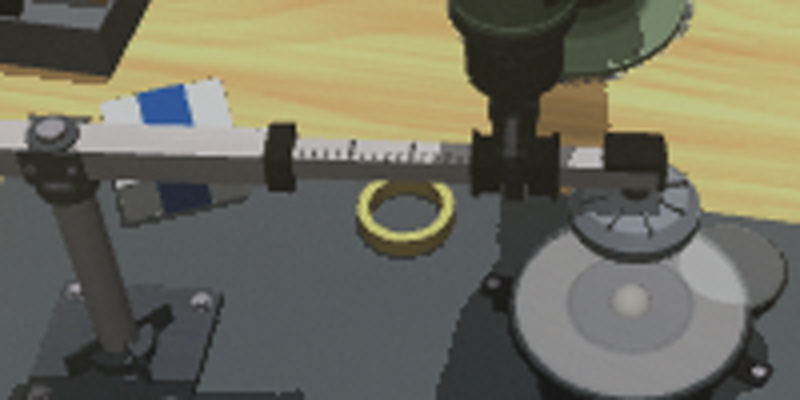

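The scale reads about 148–149 mm in both views, and the TCP radius implies about 151 mm. All are well inside ±5 mm. The lamp is over the lens and the button is in (opening 32 mm). Handing in.

```bash
python3 -c "
from workcell import bot
print(bot.job_done()); s=bot.observe(); print(s['clock'],s['position'],s['grip_width'])"
```

```text
the job is handed in; nothing more can be done
None
the job is handed in; nothing more can be done
```

I pinched the grip with a 60 N squeeze, which pushed the button in while the arm was still at about 38 mm. I then swung the boom about 0.21 rad over the headlamp, drew the arm out and handed in at about 8.2 s of the 37 s, still holding the grip. No verdict was reported.

- **Button:** the finger opening was 31–32 mm, slightly under the 33 mm expected with the button in.
- **Extension:** the scale reads about 148 mm in both views, and the tool position implies about 151 mm. Both are within ±5 mm. They differ because image resolution limits the scale reading to about 1 mm, and I don't know exactly where the tool sits on the grip. The scale reading moved less than the tool over the last two trims (2.5 mm in all); I took this as reading error and did not check for the grip slipping.
- **Lamp over lens:** before the last trim the lamp was about 3–5 mm from the middle of the lens. The trim should have brought it closer, but I did not measure it again.
- **Stillness and surroundings:** joint speeds were near zero. The headlamp was never approached, with the fingertips at 264 mm and the lens at 139 mm. The tape and disc box had not moved in the last picture. I did not check the bottle and polisher at the end, but the gripper stayed well away from both.

One overlay of the lamp's rim was off by about 10 zoomed pixels. A second one, drawn at the position from the boom line, fitted to within 2–3 mm in both views.

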